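Build up the sanding spindle

ROBOT

A 6-joint arm with a two-finger parallel gripper is mounted at the origin on a cart in front of the work surface, level with it; the furniture and walls round the work are solid. World frame = base frame: x ahead of the robot, y to its left, z up, the work surface at z = 0. Lengths are in mm, angles in degrees, forces in N, time in s.
With the tool pointing down it reaches from about 300 to 850 mm from the base axis. Payload 4.2 kg.
Tool frame: the origin (TCP) lies midway between the tips of the shut fingers; the grasp point (between the pads) lies 19 mm behind it; z points along the fingers, y is the direction in which the jaws open and shut (so a half turn about z gives the same grasp; the last joint's range is limited). The gripper opens to 91 mm and grips with 3 to 60 N. Pads are 32 mm wide; open, the fingers measure 118 mm over their backs; the gripper's body (76 mm by 178 mm) begins 60 mm behind the grasp point.
Start: joints at [-73.568, 18.312, 89.639, -0, 72.044, -1.146], TCP at [173.659, -548.166, 213.976] pointing down, gripper open.
Joint ranges: [-177.97, 177.97], [-48.28, 115.42], [12.27, 149.76], [-77.06, 257.06], [2.81, 150.46], [-146.56, 146.56]. Speed limits (degrees/s): [147.25, 147.25, 180, 180, 180, 180].

INTERFACE

Orientations are given as [roll, pitch, yaw] about the fixed x, y, z axes, in that order (R = Rz(yaw) Ry(pitch) Rx(roll)).
In Python, from workcell import * gives the robot as it stands.
- The arm moves only by the tool arm_command, never from a script. Its argument "deltas" is text: rows parted by semicolons, each of 7 numbers parted by spaces: the shift along the tool's x, y, z in mm, then the turn, a rotation vector about the tool's x, y, z in degrees, then the finger opening in mm, from 0 to 91.2. In form: x y z wx wy wz hand; .... A call has 1 to 5 rows; each row shifts and turns the commanded pose from where the row before left it, along the tool's axes as they then stand; what a row does not reach is not made up. A row lasts 1/8 s, in which the tool goes at most 62.5 mm and 10.7 degrees, less where a joint would pass 70% of its speed; a pose out of reach is approached as far as the arm can. A call is refused whole if a number of a shift passes 62.5 or a number of a turn 10.7, either way. A call with a gripper value outside its range is refused whole. The fingers move at their own pace and stop on an object; "force" is the grip in N (left out, the last holds). Time passes only in rows, so rows that do not move let the fingers close. It gives the time, the measured TCP pose, the force and the opening at its end, in the units of the state.
- state(): the state, without advancing time (a new reading comes with each control period).
- grab_frame(name): name is "side" or "top"; returns the picture (400x640x3 uint8, red, green, blue); there is no depth.
- camera_model(name): a dict with "fx", "fy", "cx", "cy" (pixels), "k1" (the pictures are not rectified: a ray, as slopes to the right and down, at radius r is drawn at 1 + k1 r^2 times it, then the intrinsics apply), "rvec" (rotation vector, rad) and "tvec" (3), from world to camera coordinates, as OpenCV has them. Camera axes: x right, y down, z forward; pixel columns grow to the right and rows downward; lengths in mm; the calibration is good to about 2 mm. A picture is of the moment at which its call begins. camera_model takes no time and is no camera call.
- job_done(): hands the job in, once; it reports no verdict.
The state is a dict: "time_s": time; "qpos": joint angles; "qvel": joint speeds; "effort": joint torques, N m; "ee_pos": TCP position; "ee_rot": TCP orientation; "force": force on the tool from outside, world axes, zero at the start; "torque": the same for the moment, N m; "gripper_width": finger opening in mm.
Only numpy, scipy, OpenCV 4.12 (cv2) and the standard library are available. Lean on these libraries where they do the work, as an engineer would, in place of code of your own. Each camera call takes 0.05 s, during which the arm holds its last target. There are 200 camera calls.

TASK

Build up the sanding drum on the upright spindle stand, one part after another in this order: the metal flange down onto the spindle's shoulder, the rubber drum onto the flange, the wide abrasive sleeve over the drum so that it stands on the flange, and last the black clamp knob, rim down, on top of the drum. Every part must sit flat and fully home and be let go; leave the narrow sleeve, which does not fit over the drum, standing where it is.

Things in the scene. Friction and masses are not known exactly. Their poses are not given: they have to be found in the camera images.
- spindle_stand: Fixed grey cast stand: round foot of diameter 100 mm and 16 mm high, a hub of diameter 40 mm rising to a flat shoulder at 40 mm, and an upright steel post of diameter 12 mm in the middle up to 119 mm, the last 11 mm tapering to diameter 5 mm. Origin: centre of the foot's underside, on the worktop; z up along the post.
- shoulder (a point): Point on the stand's axis at the height of the flat shoulder on which the flange rests (40 mm above the worktop); z up.
- spindle_tip (a point): Top of the stand's steel post, on its axis, 119 mm above the worktop (79 mm above the shoulder).
- flange: Loose flat metal disc (bare steel, looks pale grey), diameter 60 mm, 12 mm thick, with a through hole of diameter 17 mm, lying flat. Origin: centre of its underside; z up along the hole.
- drum: Loose black rubber drum standing on end: diameter 38 mm, 46 mm high, through hole of diameter 17 mm; its upper 6 mm narrows in two steps to diameter 33 mm. Origin: centre of its underside; z up along the hole.
- wide_sleeve: Loose brown abrasive tube, open at both ends, standing on end: outer diameter 54 mm, inner diameter 48 mm, 44 mm high, rigid. Fits with 5 mm play all round over the drum. Origin: centre of its lower end; z up along the tube.
- narrow_sleeve: Loose brown abrasive tube standing on end, same height (44 mm) but outer diameter 34 mm, inner diameter 28 mm: too narrow for the drum, not used. Origin: centre of its lower end; z up.
- knob: Loose black plastic clamp knob standing on its rim: a rim of diameter 50 mm, 8 mm thick at the bottom, and above it a fluted grip of diameter 36 mm up to 40 mm height, with a small steel dot on top. A blind hole of diameter 17 mm, 34 mm deep, opens downward; it slips over the post end, no turning needed. When home its underside rests on the drum, 58 mm above the shoulder. Origin: centre of the underside; z up.
Not all that is in view belongs to the job. Of the things that look like the flange, the largest one is meant.

How it is judged:
By the outcome, as a careful person would: the job done as asked, in the order asked, and still so for the second after the job is handed in, with the robot touching nothing.
It also fails if it takes over 99 s, if anything falls off the work surface, if the arm or the gripper's body presses on something with over 40 N, if the wrist force passes 120 N, or if a joint passes its speed limit or range.

## Working session

There is one attempt and no reset: what is moved stays moved. The work goes in short steps, Python scripts to look and compute and a tool call to move; the robot and the scene stay as the last step left them, time stands still between calls to the robot, and variables do not carry over. Pictures are saved under pics/ and viewed, about 12 in all and at most 16, crops included, and the job is handed in when it is done.

Besides the shell and the picture viewer there is one more tool, called after ">>>" as name(argument=value, ...) on one line, values as JSON. arm_command: Moves the arm, as the interface text tells. Its arguments: {"type":"object","properties":{"deltas":{"type":"string"},"force":{"type":"number"}},"required":["deltas"]}

```bash
ls; mkdir -p pics; python3 - <<'E'
from workcell import *
import cv2
for n in ("top","side"):
    cv2.imwrite(f"pics/{n}0.png",grab_frame(n)[:,:,::-1]); print(camera_model(n))
print(state())
E
```

```text
pics
{'fx': 467.3435113422761, 'fy': 467.3435113422761, 'cx': 323.35625875568974, 'cy': 202.3541657243593, 'k1': -0.03184615694789867, 'rvec': array([ 2.17056099, -2.2025991 ,  0.06721678]), 'tvec': array([  50.86689362,  634.90159395, 1061.76648734])}
{'fx': 378.61361636334215, 'fy': 378.61361636334215, 'cx': 315.6271893275838, 'cy': 199.1370681533769, 'k1': -0.03867964638232642, 'rvec': array([ 0.97148446, -2.46632004,  1.08439274]), 'tvec': array([467.97947218, 347.02347216, 677.62733075])}
{'time_s': 0.1, 'qpos': array([-7.35675324e+01,  1.83482439e+01,  8.96986963e+01, -5.07034029e-04,
        7.20420792e+01, -1.14561579e+00]), 'qvel': array([ 0.09437079, -0.08472663, -0.12485729,  0.00616225, -0.01877643,
        0.02856055]), 'effort': array([ 1.83523161e-04, -4.13332558e+01, -2.32509649e+01,  7.29378755e-02,
        4.22189513e-02, -5.32126364e-05]), 'ee_pos': array([ 173.530935  , -547.73379072,  213.206549  ]), 'ee_rot': array([-1.79910989e+02, -1.29780914e-03,  1.75782391e+01]), 'force': array([ 0.10285081, -0.1557059 , -0.17501045]), 'torque': array([-0.02766539, -0.03458119,  0.01311998]), 'gripper_width': 91.15219099807624}
```

View pics/top0.png

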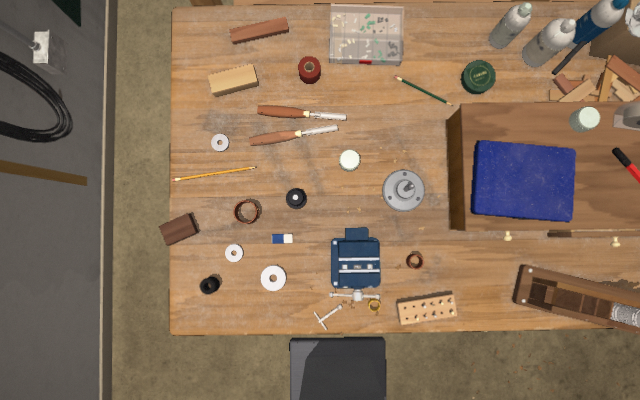

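View pics/side0.png

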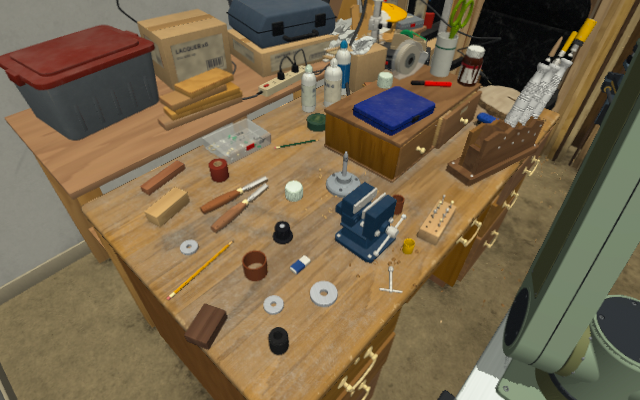

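Candidates (top view pixels):
- **Flange:** pale discs at (273,278), which is the largest, plus (234,253) and (220,142). I choose (273,278).
- **Drum or knob:** black things at (209,285) and (296,198). The one at (296,198) has a rim and a dot, so it is the knob. The one at (209,285) is the drum.
- **Sleeves:** brown rings at (247,211), wide, and (415,260), narrow. The red roll at (309,69) is neither.
- **Stand:** (404,190).

Next I'll take one crop to check these and measure.

```bash
cat > h.py <<'E'
import numpy as np, cv2
from workcell import *
from scipy.spatial.transform import Rotation as Ro
def cam(n):
    m=camera_model(n); K=np.array([[m['fx'],0,m['cx']],[0,m['fy'],m['cy']],[0,0,1]])
    return K,np.array([m['k1'],0,0,0.]),m['rvec'],m['tvec'],cv2.Rodrigues(m['rvec'])[0]
def ray(n,uv):
    K,d,r,t,R=cam(n); p=cv2.undistortPoints(np.array(uv,float).reshape(-1,1,2),K,d)[:,0]
    return -R.T@t,(R.T@np.c_[p,np.ones(len(p))].T).T
def onz(n,uv,z):
    c,d=ray(n,uv); return c+d*((z-c[2])/d[:,2])[:,None]
def tri(uvt,uvs):
    (a,p),(b,q)=ray("top",uvt),ray("side",uvs); p,q=p[0],q[0]
    s=np.linalg.lstsq(np.c_[p,-q],b-a,rcond=None)[0]; x,y=a+s[0]*p,b+s[1]*q
    return (x+y)/2,np.linalg.norm(x-y)
def proj(n,X):
    K,d,r,t,R=cam(n); return cv2.projectPoints(np.array(X,float).reshape(-1,1,3),r,t,K,d)[0][:,0]
def togo(x,y,z,yaw):
    s=state(); R=Ro.from_euler('xyz',s['ee_rot'],degrees=True)
    T=Ro.from_euler('xyz',[180,0,yaw],degrees=True)
    print('t',s['time_s'],'pos',s['ee_pos'].round(1),'rot',s['ee_rot'].round(1),'shift',R.inv().apply(np.array([x,y,z])-s['ee_pos']).round(1),'turn',(R.inv()*T).as_rotvec(degrees=True).round(1),'w',round(s['gripper_width'],1),'F',s['force'].round(1))
E
python3 - <<'E'
from h import *
for n in("top","side"): print(n,ray(n,[[0,0]])[0].round(0))
im=cv2.imread("pics/top0.png"); 
tiles=[]
for u,v in[(273,278),(209,285),(247,211),(296,198),(415,260),(404,190)]:
    tiles.append(cv2.resize(im[v-25:v+25,u-25:u+25],(260,260),interpolation=cv2.INTER_CUBIC))
cv2.imwrite("pics/crops.png",np.vstack([np.hstack(tiles[:3]),np.hstack(tiles[3:])]))
for nm,p,z in[("flange",(273,278),12),("drum",(209,285),46),("sleeve",(247,211),44),("knob",(296,198),40),("narrow",(415,260),44),("stand foot",(404,190),16),("w1",(234,253),5),("w2",(220,142),5),("vise",(356,258),60),("box edge",(450,228),100),("cap",(349,160),30),("deskBL",(171,333),0),("deskTL",(171,10),0)]:
    print(nm,onz("top",[p],z).round(0))
# vise top/box top heights by two views
print("box corner",tri((449,107),(328,118)),tri((449,229),(406,172)))
print("vise top",tri((356,230),(368,188)))
# bright flange masks
g=im.min(2); 
n,l,s,c=cv2.connectedComponentsWithStats((g>170).astype(np.uint8))
for i in range(1,n):
    if s[i,4]>100 and c[i][0]<300: print('bright',s[i],c[i])
E
```

```text
top [ 565.   38. 1101.]
side [177. 516. 708.]
flange [[462. 161.  12.]]
drum [[452. 301.  46.]]
sleeve [[617. 215.  44.]]
knob [[645. 104.  40.]]
narrow [[ 501. -163.   44.]]
stand foot [[ 662. -147.   16.]]
w1 [[521. 252.   5.]]
w2 [[784. 285.   5.]]
vise [[508. -29.  60.]]
box edge [[ 571. -229.  100.]]
cap [[732. -19.  30.]]
deskBL [[336. 402.   0.]]
deskTL [[1115.  408.    0.]]
box corner (array([ 820.85469504, -236.91893996,  119.7460978 ]), np.float64(21.641060981914492)) (array([ 552.99758356, -249.09033915,   55.42854421]), np.float64(38.60248857531803))
vise top (array([547.51448464, -39.95063959, 134.84283925]), np.float64(53.598648510417675))
bright [ 34  32  15  31 348] [41.19252874 46.97988506]
bright [211 134  18  17 208] [219.28846154 142.        ]
bright [225 244  18  18 224] [233.40625    252.63839286]
bright [261 266  25  25 456] [272.74780702 277.91666667]
```

View pics/crops.png

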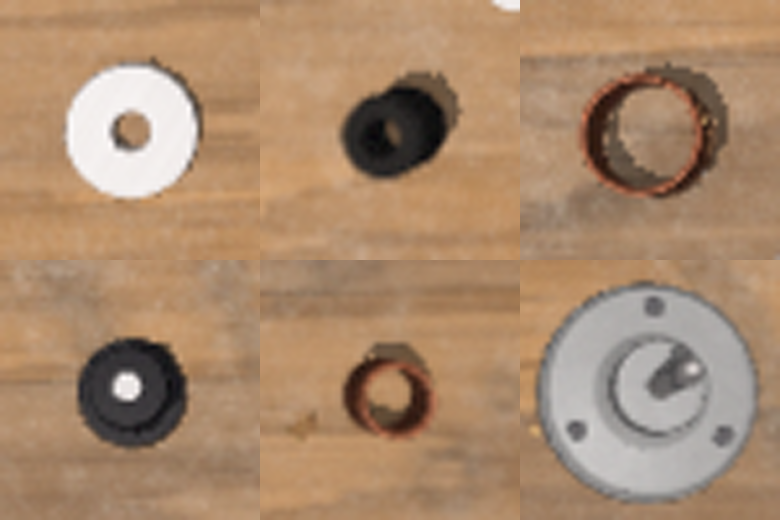

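The crops confirm the choices: flange with a 25 px disc at (273,278), drum top at about (207.5,285.5), wide sleeve at (247,211), knob with its steel dot at (296,198), narrow sleeve at (415,260). The stand foot is at (403,190) and the post tip at (412,185). Next I'll refine these positions.

```bash
python3 - <<'E'
from h import *
im=cv2.imread("pics/top0.png"); g=cv2.cvtColor(im,cv2.COLOR_BGR2GRAY); hsv=cv2.cvtColor(im,cv2.COLOR_BGR2HSV)
def blob(mask,u,v,r=25):
    m=np.zeros_like(mask); m[v-r:v+r,u-r:u+r]=mask[v-r:v+r,u-r:u+r]
    c=max(cv2.findContours(m,cv2.RETR_EXTERNAL,cv2.CHAIN_APPROX_NONE)[0],key=len)
    return cv2.boundingRect(c),cv2.minEnclosingCircle(c)
B=lambda m:m.astype(np.uint8)
print("flange",blob(B(im.min(2)>150),273,278)); print("sleeve",blob(B((hsv[...,1]>150)&(g<110)),247,211)); 
print("knob",blob(B(g<75),296,198),"dot",blob(B(im.min(2)>130),296,198,8)); print("drum",blob(B(g<60),209,285)); print("stand",blob(B(hsv[...,1]<50),404,190,28))
for nm,p,z in[("flange",(273,278),12),("drum",(207.6,285.5),46),("knobdot",(296,197.4),40),("foot",(402.9,189.9),16),("hub",(405.4,188.8),40),("tip",(411.8,185.3),119)]: print(nm,onz("top",[p],z).round(1))
print("tip tri",tri((411.8,185.3),(346,152)))
togo(462,161,330,0)
E
```

```text
flange ((260, 266, 26, 25), ((272.6739196777344, 277.7608642578125), 12.795744895935059))
sleeve ((235, 201, 10, 20), ((241.5, 210.5), 9.823541641235352))
knob ((286, 188, 21, 21), ((296.33831787109375, 197.9011993408203), 10.549318313598633)) dot ((293, 195, 5, 5), ((294.78570556640625, 196.7857208251953), 2.5254857540130615))
drum ((200, 277, 20, 17), ((209.59835815429688, 284.46722412109375), 9.720083236694336))
stand ((382, 170, 43, 42), ((403.17132568359375, 190.0498046875), 21.200044631958008))
flange [[462.4 160.7  12. ]]
drum [[450.7 304.1  46. ]]
knobdot [[646.6 103.6  40. ]]
foot [[ 662.2 -144.3   16. ]]
hub [[ 662.5 -146.    40. ]]
tip [[ 662.5 -146.   119. ]]
tip tri (array([ 662.63359694, -145.32050309,  121.15599475]), np.float64(0.8831625119930773))
t 0.1 pos [ 173.5 -547.7  213.2] rot [-179.9   -0.    17.6] shift [ 489.  -588.7 -115.9] turn [-0.1  0.  17.6] w 91.2 F [ 0.1 -0.2 -0.2]
```

>>> arm_command(deltas="0 0 -58 0 0 0 91; 0 0 -58 0 0 0 91; 39.5 -47.5 0 0 0 0 80; 39.5 -47.5 0 0 0 0 80; 39.5 -47.5 0 0 0 0 80", force=15)

```text
time_s: 0.72
ee_pos: [243.9, -374.7, 329.6]
ee_rot: [-180.0, -0.0, 17.5]
force: [1.0, 0.2, 0.9]
gripper_width: 80.0
```

>>> arm_command(deltas="39.5 -47.5 0 0 0 0 80; 39.5 -47.5 0 0 0 0 80; 39.5 -47.5 0 0 0 0 80; 39.5 -47.5 0 0 0 0 80; 39.5 -47.5 0 0 0 0 80")

```text
time_s: 1.35
ee_pos: [360.3, -88.6, 329.8]
ee_rot: [180.0, -0.0, 17.6]
force: [1.5, -0.7, -0.1]
gripper_width: 80.0
```

>>> arm_command(deltas="39.5 -47.5 0 0 0 0 80; 39.5 -47.5 0 0 0 0 80; 39.5 -47.5 0 0 0 0 80; 39.5 -47.5 0 0 0 8.8 80; 0 0 0 0 0 8.8 80")

```text
time_s: 1.98
ee_pos: [454.1, 142.0, 328.6]
ee_rot: [-180.0, 0.1, 0.0]
force: [-0.2, -0.8, 0.3]
gripper_width: 80.1
```

```bash
python3 - <<'E'
from h import *
togo(462,161,4,0)
E
```

```text
t 1.975 pos [454.1 142.  328.6] rot [-1.8e+02  1.0e-01  0.0e+00] shift [  8.5 -18.9 324.6] turn [-0.   0.1  0. ] w 80.1 F [-0.2 -0.8  0.3]
```

>>> arm_command(deltas="8 -19 30 0 0 0 80; 0 0 60 0 0 0 80; 0 0 60 0 0 0 80; 0 0 60 0 0 0 80; 0 0 60 0 0 0 80")

```text
time_s: 2.6
ee_pos: [461.1, 157.3, 58.1]
ee_rot: [-180.0, -0.0, -0.0]
force: [0.7, 0.8, -0.0]
gripper_width: 80.1
```

>>> arm_command(deltas="0 0 40 0 0 0 80; 0 0 10 0 0 0 80; 0 0 0 0 0 0 80")

```text
time_s: 2.98
ee_pos: [461.7, 157.5, 10.1]
ee_rot: [180.0, -0.0, -0.0]
force: [0.3, 0.3, 1.2]
gripper_width: 79.8
```

>>> arm_command(deltas="0.5 -3.5 6 0 0 0 80; 0 0 0 0 0 0 62; 0 0 0 0 0 0 50; 0 0 0 0 0 0 50; 0 0 0 0 0 0 50", force=6)

```text
time_s: 3.6
ee_pos: [462.3, 161.0, 4.5]
ee_rot: [-180.0, -0.1, -0.0]
force: [-1.2, 0.2, 4.5]
gripper_width: 58.7
```

>>> arm_command(deltas="0 0 0 0 0 0 80; 0 0 -3 0 0 0 80; 0 0 0 0 0 -10 80; 0 0 0 0 0 -10 80; 0 0 0 0 0 -10 80")

```text
time_s: 4.22
ee_pos: [461.8, 160.8, 6.9]
ee_rot: [180.0, 0.0, 30.3]
force: [-0.3, -0.1, -1.2]
gripper_width: 80.3
```

>>> arm_command(deltas="0 0 0 0 0 -10 80; 0 0 0 0 0 -10 80; 0 0 0 0 0 -10 80; 0 0 0 0 0 -10 80; 0 0 0 0 0 -10 80")

```text
time_s: 4.85
ee_pos: [461.8, 160.8, 6.9]
ee_rot: [-180.0, 0.0, 80.3]
force: [0.2, -0.3, 0.9]
gripper_width: 80.2
```

>>> arm_command(deltas="0 0 0 0 0 -10 80; 0 0 3 0 0 0 80; 0 0 0 0 0 0 50; 0 0 0 0 0 0 50; 0 0 0 0 0 0 50")

```text
time_s: 5.48
ee_pos: [461.9, 160.9, 3.9]
ee_rot: [180.0, 0.0, 89.9]
force: [0.7, 0.1, -0.9]
gripper_width: 60.4
```

>>> arm_command(deltas="0 0 0 0 0 0 50; 0 0 -20 0 0 0 50; 0 0 -60 0 0 0 50; 0 0 -60 0 0 0 50; 0 0 -60 0 0 0 50", force=30)

```text
time_s: 6.1
ee_pos: [461.4, 160.7, 205.7]
ee_rot: [-180.0, 0.0, 90.0]
force: [1.3, 0.4, -1.5]
gripper_width: 59.2
```

>>> arm_command(deltas="-50 33 0 0 0 0 50; -50 33 0 0 0 0 50; -50 33 0 0 0 0 50; -50 33 0 0 0 0 50; -50 33 0 0 0 0 50")

```text
time_s: 6.72
ee_pos: [627.4, -90.8, 203.6]
ee_rot: [-180.0, -0.0, 89.9]
force: [0.5, 0.3, -1.1]
gripper_width: 59.1
```

>>> arm_command(deltas="-50 33 0 0 0 0 50; -6 2.5 0 0 0 0 50; 0 0 0 0 0 0 50")

```text
time_s: 7.1
ee_pos: [661.6, -145.1, 203.1]
ee_rot: [-179.9, -0.1, 89.9]
force: [-1.0, 0.7, -0.6]
gripper_width: 59.0
```

```bash
python3 - <<'E'
from h import *
togo(662.5,-145.7,150,90)
t,s=grab_frame("top"),grab_frame("side")
cv2.imwrite("pics/a.png",np.hstack([cv2.resize(t[140:240,355:455],(400,400),interpolation=cv2.INTER_CUBIC),cv2.resize(s[60:210,270:420],(400,400),interpolation=cv2.INTER_CUBIC)])[:,:,::-1])
E
```

```text
t 7.1 pos [ 661.6 -145.1  203.1] rot [-1.799e+02 -1.000e-01  8.990e+01] shift [-0.6  1.  53.1] turn [-0.1 -0.1 -0.1] w 59.0 F [-1.   0.7 -0.6]
```

View pics/a.png

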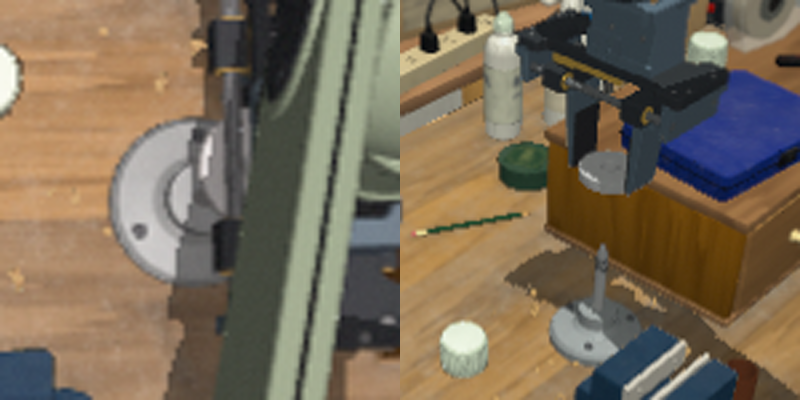

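The picture shows the flange level in the jaws above the post at crop (605,170), with the post tip at (603,245) below it. I'll lower it.

>>> arm_command(deltas="-0.6 1 40 0 0 0 50; 0 0 30 0 0 0 50; 0 0 10 0 0 0 50; 0 0 10 0 0 0 50; 0 0 0 0 0 0 50")

```text
time_s: 7.82
ee_pos: [663.3, -145.5, 114.4]
ee_rot: [180.0, 0.0, 90.0]
force: [0.2, -0.7, -0.8]
gripper_width: 59.0
```

>>> arm_command(deltas="0 -0.8 20 0 0 0 50; 0 0 20 0 0 0 50; 0 0 18 0 0 0 50; 0 0 6 0 0 0 50; 0 0 0 0 0 0 50")

```text
time_s: 8.45
ee_pos: [662.6, -145.9, 50.0]
ee_rot: [180.0, 0.0, 90.0]
force: [0.5, 0.0, -0.1]
gripper_width: 59.2
```

>>> arm_command(deltas="0 0 3 0 0 0 50; 0 0 2 0 0 0 50; 0 0 1 0 0 0 50; 0 0 0 0 0 0 50")

```text
time_s: 8.95
ee_pos: [662.5, -145.8, 44.0]
ee_rot: [180.0, 0.0, 90.0]
force: [0.1, -0.8, -0.5]
gripper_width: 59.2
```

>>> arm_command(deltas="0 0 0.5 0 0 0 50; 0 0 0 0 0 0 74; 0 0 0 0 0 0 76; 0 0 -20 0 0 0 76; 0 0 -50 0 0 0 76")

```text
time_s: 9.57
ee_pos: [660.7, -145.4, 111.3]
ee_rot: [-179.6, -0.1, 90.0]
force: [1.2, -1.0, 1.5]
gripper_width: 76.1
```

>>> arm_command(deltas="0 0 -60 0 0 0 76; 0 0 -60 0 0 0 76; 52 -30 0 0 0 0 76; 52 -30 0 0 0 0 76; 52 -30 0 0 0 0 76")

```text
time_s: 10.2
ee_pos: [571.6, 11.6, 233.7]
ee_rot: [179.9, -0.0, 89.9]
force: [0.5, 0.4, 0.7]
gripper_width: 76.0
```

>>> arm_command(deltas="52 -30 0 0 0 0 76; 52 -30 0 0 0 0 76; 52 -30 0 0 0 0 76;  52 -30 0 0 0 0 76;  52 -1 0 0 0 0 76")

```text
time_s: 10.82
ee_pos: [449.6, 271.6, 234.1]
ee_rot: [180.0, -0.0, 90.0]
force: [1.2, 0.2, 0.1]
gripper_width: 75.6
```

```bash
python3 - <<'E'
from h import *
togo(450.7,304.1,18,90)
t,s=grab_frame("top"),grab_frame("side")
cv2.imwrite("pics/b.png",np.hstack([cv2.resize(t[140:240,355:455],(400,400),interpolation=cv2.INTER_CUBIC),cv2.resize(s[110:210,295:395],(400,400),interpolation=cv2.INTER_CUBIC)])[:,:,::-1])
E
```

```text
t 10.825 pos [449.6 271.6 234.1] rot [180.  -0.  90.] shift [ 32.5   1.  216.1] turn [ 0. -0.  0.] w 75.6 F [1.2 0.2 0.1]
```

View pics/b.png

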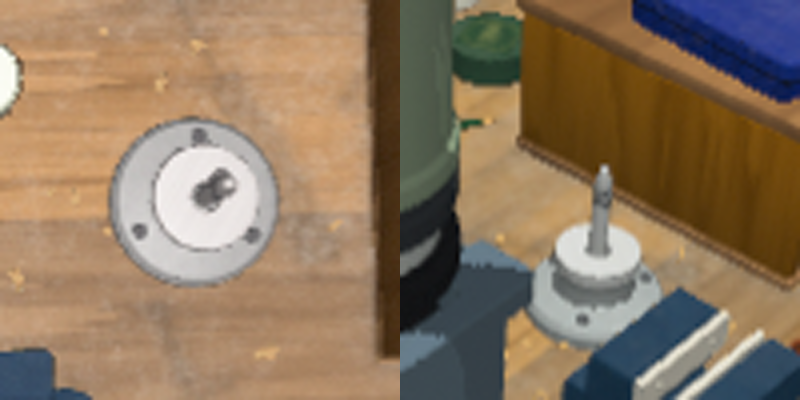

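The flange sits flat on the hub, with its disc centred at crop (205,197) and the post through the hole. Next is the drum.

>>> arm_command(deltas="32.5 1 20 0 0 0 76; 0 0 60 0 0 0 76; 0 0 60 0 0 0 76; 0 0 60 0 0 0 76; 0 0 24 0 0 0 76", force=6)

```text
time_s: 11.55
ee_pos: [450.8, 300.5, 6.1]
ee_rot: [-179.7, 0.2, 90.0]
force: [0.0, 0.7, 0.3]
gripper_width: 75.9
```

>>> arm_command(deltas="0 0 0 0 0 0 76; 0 0 0 0 0 0 60; 0 0 0 0 0 0 50; 0 0 0 0 0 0 40; 0 0 0 0 0 0 30")

```text
time_s: 12.18
ee_pos: [452.8, 302.9, 10.0]
ee_rot: [180.0, -0.0, 90.0]
force: [-1.3, 0.3, 0.9]
gripper_width: 39.3
```

>>> arm_command(deltas="0 0 0 0 0 0 66; 0 0 0 0 0 0 66; 0 0 0 0 0 10 66; 0 0 0 0 0 10 66; 0 0 0 0 0 10 66")

```text
time_s: 12.8
ee_pos: [452.6, 302.8, 9.3]
ee_rot: [180.0, 0.0, 59.7]
force: [-1.2, 0.1, -0.2]
gripper_width: 66.5
```

>>> arm_command(deltas="0 0 0 0 0 10 66; 0 0 0 0 0 10 66; 0 0 0 0 0 10 66; 0 0 0 0 0 10 66; 0 0 0 0 0 10 66")

```text
time_s: 13.42
ee_pos: [452.6, 302.7, 9.3]
ee_rot: [180.0, 0.0, 9.7]
force: [-0.6, -0.1, -0.1]
gripper_width: 65.8
```

>>> arm_command(deltas="0 0 0 0 0 10 66; 0 0 0 0 0 0 55; 0 0 0 0 0 0 45; 0 0 0 0 0 0 30; 0 0 0 0 0 0 30")

```text
time_s: 14.05
ee_pos: [452.7, 302.9, 9.4]
ee_rot: [-180.0, -0.0, 0.0]
force: [0.2, 1.0, 0.4]
gripper_width: 36.1
```

>>> arm_command(deltas="0 0 0 0 0 0 30; 0 0 -10 0 0 0 30; 0 0 -40 0 0 -10 30; 0 0 -50 0 0 -10 30; 0 0 -50 0 0 -10 30", force=20)

```text
time_s: 14.68
ee_pos: [452.4, 302.5, 161.4]
ee_rot: [180.0, 0.0, 30.3]
force: [1.4, 0.6, -0.1]
gripper_width: 36.3
```

>>> arm_command(deltas="0 0 -50 0 0 -10 30; 0 0 -20 0 0 -10 30; 0 0 0 0 0 -10 30; 0 0 0 0 0 -10 30; 0 0 0 0 0 -10 30")

```text
time_s: 15.3
ee_pos: [452.4, 302.5, 230.0]
ee_rot: [180.0, -0.0, 80.3]
force: [-1.2, 0.3, -1.2]
gripper_width: 36.0
```

>>> arm_command(deltas="0 0 0 0 0 -10 30; -55 26 0 0 0 0 30; -55 26 0 0 0 0 30; -55 26 0 0 0 0 30; -55 26 0 0 0 0 30")

```text
time_s: 15.92
ee_pos: [556.9, 80.9, 230.1]
ee_rot: [180.0, -0.0, 90.0]
force: [0.1, 0.3, -0.6]
gripper_width: 36.3
```

>>> arm_command(deltas="-55 26 0 0 0 0 30; -55 26 0 0 0 0 30; -55 26 0 0 0 0 30; -55 26 0 0 0 0 30; 0 0 0 0 0 0 30")

```text
time_s: 16.55
ee_pos: [661.2, -141.5, 228.7]
ee_rot: [-180.0, 0.1, 89.7]
force: [-0.7, -0.1, -1.7]
gripper_width: 36.2
```

```bash
python3 - <<'E'
from h import *
togo(662.5,-145.7,140,90)
t,s=grab_frame("top"),grab_frame("side")
cv2.imwrite("pics/c.png",np.hstack([cv2.resize(t[140:240,355:455],(400,400),interpolation=cv2.INTER_CUBIC),cv2.resize(s[60:210,270:420],(400,400),interpolation=cv2.INTER_CUBIC)])[:,:,::-1])
E
```

```text
t 16.55 pos [ 661.2 -141.5  228.7] rot [-1.80e+02  1.00e-01  8.97e+01] shift [-4.   1.4 88.7] turn [-0.   0.1 -0.3] w 36.2 F [-0.7 -0.1 -1.7]
```

View pics/c.png

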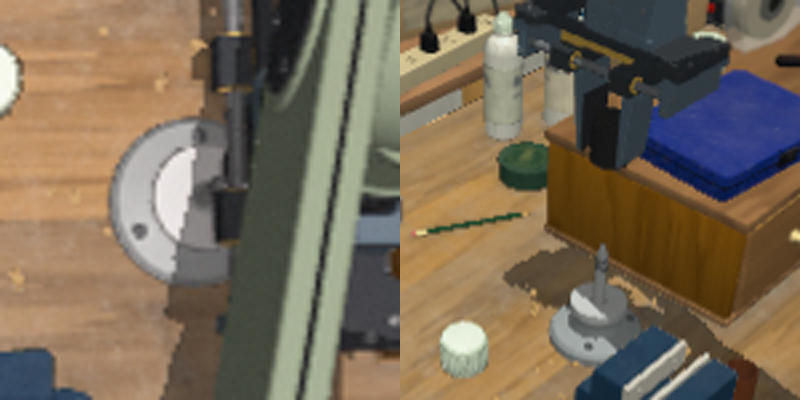

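The drum is gripped upright above the post (crop about (603,150)). Aligning and lowering it.

>>> arm_command(deltas="-4 1.2 40 0 0 0 30; 0 0 35 0 0 0 30; 0 0 10 0 0 0 30; 0 0 0 0 0 0 30")

```text
time_s: 17.15
ee_pos: [661.6, -140.3, 145.0]
ee_rot: [-180.0, -0.0, 90.0]
force: [-0.4, -0.2, -0.1]
gripper_width: 36.3
```

>>> arm_command(deltas="-5.4 0.9 0 0 0 0 30; 0 0 10 0 0 0 30; 0 0 10 0 0 0 30; 0 0 5 0 0 0 30; 0 0 0 0 0 0 30")

```text
time_s: 17.77
ee_pos: [662.2, -146.6, 118.6]
ee_rot: [-179.9, -0.0, 90.0]
force: [0.8, 0.5, -1.5]
gripper_width: 36.6
```

>>> arm_command(deltas="0.7 0 15 0 0 0 30; 0 0 15 0 0 0 30; 0 0 15 0 0 0 30; 0 0 5 0 0 0 30; 0 0 0 0 0 0 30")

```text
time_s: 18.4
ee_pos: [662.4, -146.0, 68.8]
ee_rot: [-179.9, -0.0, 90.0]
force: [0.4, -0.5, -0.4]
gripper_width: 36.7
```

Bottom is at about 59.4, so there are 7 mm to go.

>>> arm_command(deltas="0 0 4 0 0 0 30; 0 0 2 0 0 0 30; 0 0 1 0 0 0 30; 0 0 0 0 0 0 30")

```text
time_s: 18.9
ee_pos: [662.6, -146.0, 62.5]
ee_rot: [180.0, 0.0, 90.0]
force: [-0.4, -0.5, -0.6]
gripper_width: 36.0
```

>>> arm_command(deltas="0 0 1.3 0 0 0 30; 0 0 0 0 0 0 50; 0 0 0 0 0 0 60; 0 0 -15 0 0 0 60; 0 0 -40 0 0 0 76")

```text
time_s: 19.52
ee_pos: [661.3, -145.7, 115.4]
ee_rot: [-179.8, -0.1, 90.0]
force: [-0.4, -0.5, 0.1]
gripper_width: 67.3
```

>>> arm_command(deltas="0 0 -60 0 0 0 76; 0 0 -60 0 0 0 76; 60 -7.5 0 0 0 0 76; 60 -7.5 0 0 0 0 76; 60 -7.5 0 0 0 0 76")

```text
time_s: 20.15
ee_pos: [639.9, 35.6, 237.7]
ee_rot: [179.9, -0.0, 89.9]
force: [0.9, 1.1, -0.0]
gripper_width: 76.1
```

>>> arm_command(deltas="60 -7.5 0 0 0 0 76; 60 -7.5 0 0 0 0 76; 50 -5 0 0 0 0 76; 0 0 0 0 0 0 76")

```text
time_s: 20.65
ee_pos: [619.6, 207.7, 237.2]
ee_rot: [179.9, -0.1, 90.3]
force: [0.3, -0.3, 0.5]
gripper_width: 76.2
```

```bash
python3 - <<'E'
from h import *
p=onz("top",[(245.3,211.3)],44)[0]; print(p)
togo(p[0],p[1],12,90)
t,s=grab_frame("top"),grab_frame("side")
cv2.imwrite("pics/d.png",np.hstack([cv2.resize(t[140:240,355:455],(400,400),interpolation=cv2.INTER_CUBIC),cv2.resize(s[110:210,295:395],(400,400),interpolation=cv2.INTER_CUBIC)])[:,:,::-1])
E
```

```text
[616.35730135 218.73194373  44.        ]
t 20.65 pos [619.6 207.7 237.2] rot [ 1.799e+02 -1.000e-01  9.030e+01] shift [ 10.8  -3.4 225.2] turn [ 0.1 -0.1  0.3] w 76.2 F [ 0.3 -0.3  0.5]
```

View pics/d.png

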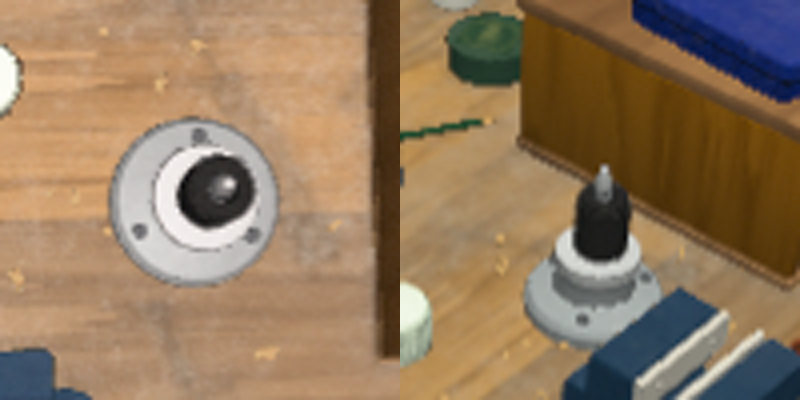

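The drum stands upright on the flange: drum at crop (603,220), flange ring evenly visible beneath it. Next is the wide sleeve at (616,219).

>>> arm_command(deltas="10 -3.4 20 0 0 0 76; 0 0 60 0 0 0 76; 0 0 60 0 0 0 76; 0 0 50 0 0 0 76; 0 0 20 0 0 0 76", force=6)

```text
time_s: 21.38
ee_pos: [615.3, 211.3, 23.1]
ee_rot: [-179.7, 0.1, 89.8]
force: [-0.0, 0.1, 0.8]
gripper_width: 76.3
```

>>> arm_command(deltas="0 0 14 0 0 0 76; 0 0 0 0 0 0 76; 0 0 0 0 0 0 60; 0 0 0 0 0 0 50; 0 0 0 0 0 0 45")

```text
time_s: 22.0
ee_pos: [617.4, 214.2, 13.2]
ee_rot: [179.9, -0.0, 90.0]
force: [0.6, -0.0, 2.4]
gripper_width: 53.6
```

>>> arm_command(deltas="0 0 0 0 0 0 76; 0 0 0 0 0 0 76; 4 0 0 0 0 10 76; 0 0 0 0 0 10 76; 0 0 0 0 0 10 76")

```text
time_s: 22.62
ee_pos: [616.7, 218.0, 11.9]
ee_rot: [-180.0, 0.0, 59.7]
force: [0.5, 1.4, 0.7]
gripper_width: 76.2
```

>>> arm_command(deltas="0 0 0 0 0 10 76; 0 0 0 0 0 10 76; 0 0 0 0 0 10 76; 0 0 0 0 0 10 76; 0 0 0 0 0 10 76")

```text
time_s: 23.25
ee_pos: [616.7, 218.0, 11.9]
ee_rot: [180.0, 0.0, 9.6]
force: [-0.6, 0.8, 1.1]
gripper_width: 75.9
```

>>> arm_command(deltas="0 0 0 0 0 10 76; 0 0 0 0 0 0 62; 0 0 0 0 0 0 50; 0 0 0 0 0 0 45; 0 0 0 0 0 0 45")

```text
time_s: 23.88
ee_pos: [616.8, 218.0, 12.1]
ee_rot: [180.0, 0.0, 0.0]
force: [0.3, 0.3, 0.1]
gripper_width: 54.5
```

>>> arm_command(deltas="0 0 0 0 0 0 40; 0 0 -10 0 0 0 40; 0 0 -40 0 0 -10 40; 0 0 -50 0 0 -10 40; 0 0 -50 0 0 -10 40", force=18)

```text
time_s: 24.5
ee_pos: [616.8, 218.0, 164.4]
ee_rot: [180.0, -0.0, 30.3]
force: [-0.1, 0.1, -0.6]
gripper_width: 54.2
```

>>> arm_command(deltas="0 0 -50 0 0 -10 40; 0 0 -20 0 0 -10 40; 0 0 0 0 0 -10 40; 0 0 0 0 0 -10 40; 0 0 0 0 0 -10 40")

```text
time_s: 25.12
ee_pos: [616.7, 218.0, 233.1]
ee_rot: [179.9, -0.0, 80.3]
force: [-0.3, 0.8, -0.5]
gripper_width: 54.1
```

>>> arm_command(deltas="0 0 0 0 0 -10 40; -60 7.5 0 0 0 0 40; -60 7.5 0 0 0 0 40; -60 7.5 0 0 0 0 40; -60 7.5 0 0 0 0 40")

```text
time_s: 25.75
ee_pos: [646.8, -23.8, 233.1]
ee_rot: [179.9, 0.0, 90.0]
force: [0.5, -0.5, -0.7]
gripper_width: 54.2
```

>>> arm_command(deltas="-60 7.5 0 0 0 0 40; -60 7.5 0 0 0 0 40; 0 0 20 0 0 0 40; 0 0 0 0 0 0 40; 0 0 0 0 0 0 40")

```text
time_s: 26.38
ee_pos: [661.9, -141.4, 213.2]
ee_rot: [179.9, 0.0, 90.0]
force: [-0.3, -0.2, -0.0]
gripper_width: 54.2
```

```bash
python3 - <<'E'
from h import *
togo(662.5,-145.7,140,90)
s=grab_frame("side")
cv2.imwrite("pics/e.png",cv2.resize(s[60:210,270:420],(500,500),interpolation=cv2.INTER_CUBIC)[:,:,::-1])
E
```

```text
t 26.375 pos [ 661.9 -141.4  213.2] rot [179.9   0.   90. ] shift [-4.3  0.5 73.2] turn [0.1 0.  0. ] w 54.2 F [-0.3 -0.2 -0. ]
```

View pics/e.png

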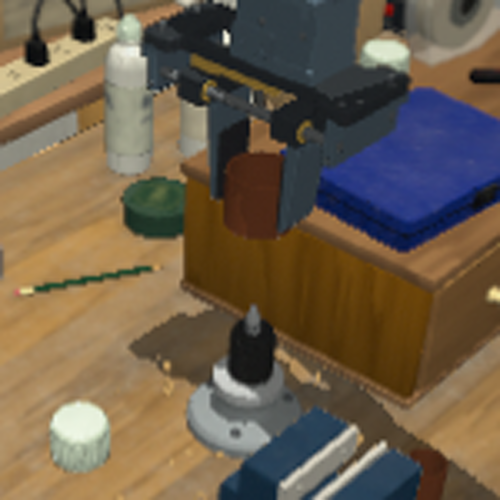

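The sleeve is held upright at crop (257,195), above the drum. Lowering it over the drum.

>>> arm_command(deltas="-4.4 0.6 40 0 0 0 40; 0 0 20 0 0 0 40; 0 0 10 0 0 0 40; 0 0 10 0 0 0 40; 0 0 0 0 0 0 40")

```text
time_s: 27.05
ee_pos: [662.3, -146.1, 132.1]
ee_rot: [-180.0, 0.0, 90.0]
force: [0.4, -0.3, -0.5]
gripper_width: 54.2
```

>>> arm_command(deltas="0 0 15 0 0 0 40; 0 0 8 0 0 0 40; 0 0 8 0 0 0 40; 0 0 6 0 0 0 40; 0 0 0 0 0 0 40")

```text
time_s: 27.68
ee_pos: [662.0, -146.4, 94.5]
ee_rot: [-179.9, -0.0, 90.0]
force: [-0.4, -0.7, 0.2]
gripper_width: 54.3
```

Already 15 mm over the drum with no force. I'll continue down to TCP of about 65.

>>> arm_command(deltas="0.5 0.4 10 0 0 0 40; 0 0 10 0 0 0 40; 0 0 5 0 0 0 40; 0 0 3 0 0 0 40; 0 0 0 0 0 0 40")

```text
time_s: 28.3
ee_pos: [662.6, -145.9, 67.0]
ee_rot: [-180.0, 0.0, 90.0]
force: [-0.3, 0.1, -0.4]
gripper_width: 54.5
```

>>> arm_command(deltas="0 0 1.5 0 0 0 40; 0 0 1 0 0 0 40; 0 0 0 0 0 0 40; 0 0 0 0 0 0 40")

```text
time_s: 28.8
ee_pos: [662.7, -145.9, 64.7]
ee_rot: [180.0, 0.0, 90.0]
force: [-0.2, -0.5, -0.6]
gripper_width: 54.1
```

>>> arm_command(deltas="0 0 0.9 0 0 0 40; 0 0 0 0 0 0 62; 0 0 0 0 0 0 70; 0 0 -15 0 0 0 72; 0 0 -40 0 0 0 72")

```text
time_s: 29.42
ee_pos: [661.4, -145.6, 118.0]
ee_rot: [-179.8, -0.1, 90.0]
force: [0.1, 0.6, 1.2]
gripper_width: 72.0
```

>>> arm_command(deltas="0 0 -60 0 0 0 70; 0 0 -60 0 0 0 70; 60 -4 0 0 0 0 70; 60 -4 0 0 0 0 70; 60 -4 0 0 0 0 70")

```text
time_s: 30.05
ee_pos: [650.6, 35.6, 240.3]
ee_rot: [179.9, -0.0, 89.9]
force: [1.1, 0.3, 0.0]
gripper_width: 69.8
```

>>> arm_command(deltas="60 -4 0 0 0 0 70; 0 0 0 0 0 0 70; 0 0 0 0 0 0 70")

```text
time_s: 30.42
ee_pos: [646.9, 93.8, 239.6]
ee_rot: [179.9, 0.0, 90.0]
force: [-0.2, -0.6, -0.3]
gripper_width: 69.9
```

```bash
python3 - <<'E'
from h import *
togo(646.6,103.6,14,90)
t,s=grab_frame("top"),grab_frame("side")
cv2.imwrite("pics/f.png",np.hstack([cv2.resize(t[140:240,355:455],(400,400),interpolation=cv2.INTER_CUBIC),cv2.resize(s[110:210,295:395],(400,400),interpolation=cv2.INTER_CUBIC)])[:,:,::-1])
E
```

```text
t 30.425 pos [646.9  93.8 239.6] rot [179.9   0.   90. ] shift [ 10.   -0.5 225.6] turn [0.1 0.  0. ] w 69.9 F [-0.2 -0.6 -0.3]
```

View pics/f.png

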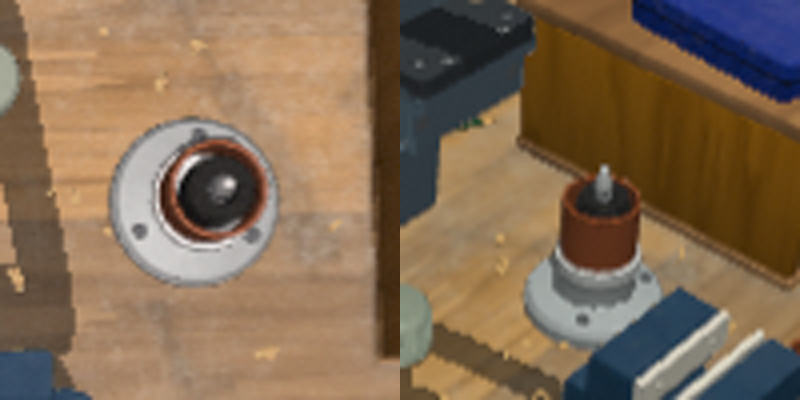

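The sleeve stands flat on the flange around the drum (crop (600,225)), with an even gap in the top view. Last is the knob at (646.6,103.6).

>>> arm_command(deltas="10 -0.3 20 0 0 0 70; 0 0 60 0 0 0 70; 0 0 60 0 0 0 70; 0 0 45 0 0 0 70; 0 0 20 0 0 0 70", force=6)

```text
time_s: 31.15
ee_pos: [644.9, 101.9, 30.6]
ee_rot: [-179.7, 0.1, 89.8]
force: [0.0, -0.4, 0.1]
gripper_width: 69.9
```

>>> arm_command(deltas="0 0 15 0 0 0 70; 0 0 5 0 0 0 70; 0 0 0 0 0 0 55; 0 0 0 0 0 0 40; 0 0 0 0 0 0 28")

```text
time_s: 31.78
ee_pos: [647.0, 104.2, 14.7]
ee_rot: [179.9, -0.0, 90.0]
force: [-0.0, -0.5, 0.7]
gripper_width: 43.1
```

>>> arm_command(deltas="0 0 0 0 0 0 28; 0 0 0 0 0 0 28")

```text
time_s: 32.02
ee_pos: [647.0, 104.2, 14.4]
ee_rot: [179.9, -0.0, 90.0]
force: [-0.5, -0.7, 3.7]
gripper_width: 36.5
```

>>> arm_command(deltas="0 0 0 0 0 0 60; 0 0 0 0 0 0 62; 0 0 0 0 0 10 62; 0 0 0 0 0 10 62; 0 0 0 0 0 10 62")

```text
time_s: 32.65
ee_pos: [646.2, 104.0, 13.4]
ee_rot: [-180.0, 0.0, 59.6]
force: [1.0, -0.5, -0.6]
gripper_width: 61.9
```

>>> arm_command(deltas="0 0 0 0 0 10 62; 0 0 0 0 0 10 62; 0 0 0 0 0 10 62; 0 0 0 0 0 10 62; 0 0 0 0 0 10 62")

```text
time_s: 33.28
ee_pos: [646.2, 104.0, 13.4]
ee_rot: [180.0, 0.0, 9.6]
force: [-0.3, -0.2, -0.0]
gripper_width: 61.9
```

>>> arm_command(deltas="0 0 0 0 0 10 62; 0 0 0 0 0 0 50; 0 0 0 0 0 0 40; 0 0 0 0 0 0 28; 0 0 0 0 0 0 28")

```text
time_s: 33.9
ee_pos: [646.4, 104.1, 13.6]
ee_rot: [180.0, 0.0, 0.0]
force: [0.1, -0.3, -1.1]
gripper_width: 36.6
```

>>> arm_command(deltas="0 0 0 0 0 0 28")

```text
time_s: 34.02
ee_pos: [646.4, 104.0, 13.7]
ee_rot: [180.0, 0.0, 0.0]
force: [-1.0, 1.0, -0.8]
gripper_width: 36.7
```

>>> arm_command(deltas="0 0 0 0 0 0 25; 0 0 -10 0 0 0 25; 0 0 -40 0 0 -10 25; 0 0 -50 0 0 -10 25; 0 0 -50 0 0 -10 25", force=18)

```text
time_s: 34.65
ee_pos: [646.4, 104.1, 166.0]
ee_rot: [180.0, -0.0, 30.3]
force: [0.5, 0.1, -0.3]
gripper_width: 36.2
```

>>> arm_command(deltas="0 0 -50 0 0 -10 25; 0 0 -20 0 0 -10 25; 0 0 0 0 0 -10 25; 0 0 0 0 0 -10 25; 0 0 0 0 0 -10 25")

```text
time_s: 35.28
ee_pos: [646.4, 104.1, 234.6]
ee_rot: [179.9, -0.0, 80.3]
force: [0.5, -0.8, 0.1]
gripper_width: 35.6
```

>>> arm_command(deltas="0 0 0 0 0 -10 25; -60 4 0 0 0 0 25; -60 4 0 0 0 0 25; -60 4 0 0 0 0 25; -60 4 0 0 0 0 25")

```text
time_s: 35.9
ee_pos: [662.3, -137.7, 234.7]
ee_rot: [179.9, 0.0, 90.0]
force: [0.2, 0.5, 0.7]
gripper_width: 36.0
```

>>> arm_command(deltas="-9 0 20 0 0 0 25; 0 0 20 0 0 0 25; 0 0 0 0 0 0 25; 0 0 0 0 0 0 25")

```text
time_s: 36.4
ee_pos: [662.9, -144.8, 195.1]
ee_rot: [179.9, 0.0, 90.0]
force: [0.0, 0.1, -0.4]
gripper_width: 35.9
```

```bash
python3 - <<'E'
from h import *
togo(662.5,-145.8,140,90)
s=grab_frame("side")
cv2.imwrite("pics/g.png",cv2.resize(s[60:210,270:420],(500,500),interpolation=cv2.INTER_CUBIC)[:,:,::-1])
E
```

```text
t 36.4 pos [ 662.9 -144.8  195.1] rot [179.9   0.   90. ] shift [-1.  -0.5 55.1] turn [0.1 0.  0. ] w 35.9 F [ 0.   0.1 -0.4]
```

View pics/g.png

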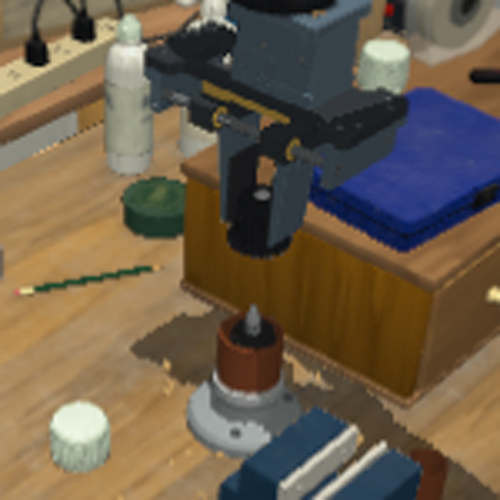

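The knob is upright in the jaws at crop (258,225), above the post. The tip enters at a TCP height of about 132.6 and home is about 111.6.

>>> arm_command(deltas="-1 -0.4 30 0 0 0 25; 0 0 20 0 0 0 25; 0 0 5 0 0 0 25; 0 0 0 0 0 0 25; 0 0 0 0 0 0 25")

```text
time_s: 37.08
ee_pos: [662.8, -146.0, 140.2]
ee_rot: [179.9, 0.0, 90.0]
force: [0.3, 0.4, -1.0]
gripper_width: 36.1
```

>>> arm_command(deltas="0 0 8 0 0 0 25; 0 0 7 0 0 0 25; 0 0 5 0 0 0 25; 0 0 3 0 0 0 25; 0 0 0 0 0 0 25")

```text
time_s: 37.7
ee_pos: [661.9, -145.9, 115.4]
ee_rot: [-180.0, -0.0, 90.0]
force: [0.3, -0.2, -0.8]
gripper_width: 35.8
```

>>> arm_command(deltas="0 0 2 0 0 0 25; 0 0 1.5 0 0 0 25; 0 0 0 0 0 0 25; 0 0 0 0 0 0 25")

```text
time_s: 38.2
ee_pos: [662.0, -145.9, 112.4]
ee_rot: [180.0, 0.0, 90.0]
force: [0.6, 0.9, -0.3]
gripper_width: 35.8
```

>>> arm_command(deltas="0 0 0.9 0 0 0 25; 0 0 0 0 0 0 25; 0 0 0 0 0 0 50; 0 0 0 0 0 0 60; 0 0 0 0 0 0 60")

```text
time_s: 38.83
ee_pos: [661.9, -145.9, 111.3]
ee_rot: [-180.0, 0.0, 90.0]
force: [-0.2, 0.3, -0.5]
gripper_width: 59.4
```

>>> arm_command(deltas="0 0 -20 0 0 0 60; 0 0 -50 0 0 0 60; 0 0 -60 0 0 0 60; 60 0 0 0 0 0 60; 60 0 0 0 0 0 60")

```text
time_s: 39.45
ee_pos: [662.3, -25.2, 242.4]
ee_rot: [179.9, -0.0, 89.9]
force: [0.1, 0.7, -1.3]
gripper_width: 59.9
```

>>> arm_command(deltas="60 -10 0 0 0 0 60; 60 -10 0 0 0 0 60; 60 -10 0 0 0 0 60; 0 0 0 0 0 0 60; 0 0 0 0 0 0 60")

```text
time_s: 40.08
ee_pos: [632.1, 153.8, 241.3]
ee_rot: [180.0, 0.1, 90.0]
force: [-0.7, -0.3, -0.4]
gripper_width: 60.0
```

```bash
python3 - <<'E'
from h import *
t,s=grab_frame("top"),grab_frame("side")
cv2.imwrite("pics/i.png",np.hstack([cv2.resize(t[140:240,355:455],(400,400),interpolation=cv2.INTER_CUBIC),cv2.resize(s[110:210,295:395],(400,400),interpolation=cv2.INTER_CUBIC)])[:,:,::-1])
m=np.zeros(t.shape[:2],np.uint8); m[170:205,390:435]=(t.min(2)>130)[170:205,390:435]
n,l,st,c=cv2.connectedComponentsWithStats(m)
print(st[1:],c[1:]); print("expected dot top/side, z138",proj("top",[[662.5,-145.8,138]]),proj("side",[[662.5,-145.8,138]]))
print(state()['time_s'],state()['force'],state()['ee_pos'])
E
```

```text
[[390 170  34  35 447]
 [423 170   2   1   2]
 [410 183   7   5  29]
 [422 183   1   1   1]
 [429 182   1   1   1]
 [433 183   1   1   1]
 [431 197   1   1   1]
 [431 203   1   1   1]] [[401.75615213 189.79865772]
 [423.5        170.        ]
 [413.20689655 185.        ]
 [422.         183.        ]
 [429.         182.        ]
 [433.         183.        ]
 [431.         197.        ]
 [431.         203.        ]]
expected dot top/side, z138 [[413.39744011 184.37209974]] [[346.77670864 146.67780762]]
40.175 [0.34639118 0.1721281  0.73848081] [632.37924286 152.67683883 241.28934028]
```

View pics/i.png

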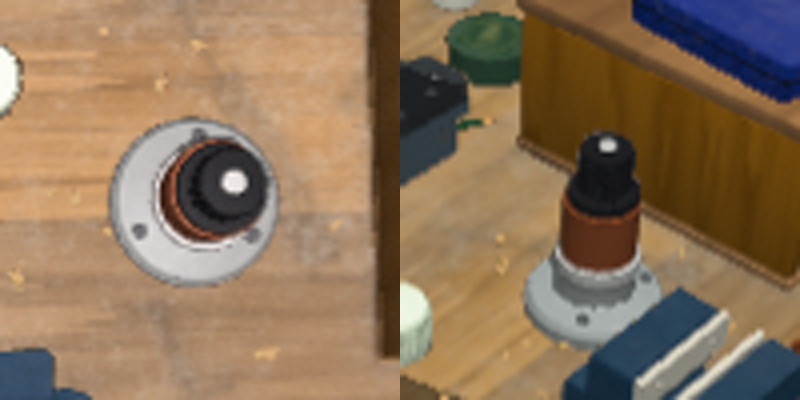

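The knob sits upright. Its dot is at side px (346.6,146) against (346.8,146.7) expected when home, and at top px (413.2,185) against (413.4,184.4). I'll hand in the job.

```bash
python3 -c "
from workcell import *
print(job_done(), state()['time_s'])"
```

```text
the job is handed in; nothing more can be done
the job is handed in; nothing more can be done
```

I built up the drum on the spindle in the order asked: flange, rubber drum, wide sleeve, clamp knob. Every part was let go, and the arm stood clear when I handed in the job at about 40 s. I never touched the narrow sleeve.

**Last checks:**
- **Pictures:** after each placement, the new part looked upright and well centred on the parts below it. I judged the flange, drum and sleeve by eye and did not measure their seating.
- **Knob height:** its steel dot was within about 1 pixel of where it should be when home, in both views. One pixel is about 2 mm, so this can't show a smaller gap.
- **Forces:** the printed wrist readings stayed below 5 N. I lowered each part to within about a millimetre of its seat and felt no contact force at release, so the last bit may have been a short drop.

No check failed or disagreed.

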